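# Show where the stray stone belongs

### The job

One long, bar-shaped stone has strayed into the compartment tray of round stones: show the setter which one it is and where it belongs. Point down at the stray, holding the fingertips steady over it for about two seconds within five centimetres of it, then point down in the same way at the middle of the dish of long stones, and finish still pointing there. Touch nothing, and do not dip low over any of the other stones or dishes.

Things in the scene. Friction and masses are not known exactly. Their poses are not given: they have to be found in the camera images.
- tray: fixed dark-wood tray with a cream lining in its compartments, 132 x 196 mm, 20 mm high, six compartments of 57 mm: two along its x, three along its y, 63 mm between centres; it lies flat, turned up to 0.35 rad. Origin: centre of its underside
- stray_top (a point): centre of the top face of the stray: the only long stone in the tray, a bar with rounded ends 46 x 20 mm, 12 mm high, dark blue like all the stones, lying loose and flat in one of the six compartments (any of them) with its long side (x) roughly along the tray's x; its top is 18 mm above the table. z points up
- round_1_top (a point): centre of the top of a round domed stone, 36 mm across, 12 mm high, loose in another compartment of the tray, top 18 mm above the table: not to be pointed at
- round_2_top (a point): centre of the top of a round domed stone, 36 mm across, 12 mm high, loose in another compartment of the tray, top 18 mm above the table: not to be pointed at
- round_3_top (a point): centre of the top of a round domed stone, 36 mm across, 12 mm high, loose in another compartment of the tray, top 18 mm above the table: not to be pointed at
- round_4_top (a point): centre of the top of a round domed stone, 36 mm across, 12 mm high, loose in another compartment of the tray, top 18 mm above the table: not to be pointed at
- round_5_top (a point): centre of the top of a round domed stone, 36 mm across, 12 mm high, loose in another compartment of the tray, top 18 mm above the table: not to be pointed at
- dish_long_top (a point): the dish of long stones: middle of the top of its heap, 29 mm above the table. White round dish 120 mm across the rim, 24 mm high, standing loose on the table, heaped with long round-ended stones just like the stray. The three dishes are alike but for their stones and stand in any order. z points up
- dish_round_top (a point): the dish of round domed stones: middle of the top of its heap, 29 mm above the table; same dish; not to be pointed at
- dish_square_top (a point): the dish of square stones (28 mm): middle of the top of its heap, 29 mm above the table; same dish; not to be pointed at
- tweezers: steel tweezers lying loose between tray and dishes, about 130 x 20 mm, 8 mm high; origin: its middle
- loupe: small steel folding loupe, 60 mm long, 20 mm high, lying loose near the dishes; origin: under its lens
- bottle: small amber bottle standing loose beyond the dishes, 34 mm across, 75 mm high, the tallest thing beside the tray and dishes; origin: centre of its underside. The machines along the back and sides (lathe, polisher, flat lap, drawers) stay below 0.21 m
Things that resemble listed ones, but are neither listed nor needed, are in the scene too. Leave any pink, purple or yellow look-alike of the part that bears dish_long_top alone.

How it is judged:
By the outcome, as a careful person would: the job done as asked, in the order asked, and still so for the second after the job is handed in, with the robot touching nothing.
It also fails if it takes over 40 s, if anything falls off the work surface, if the arm or the gripper's body presses on something with over 40 N, if the wrist force passes 120 N, or if a joint passes its speed limit or range.

### The arm

A 6-joint arm with a two-finger parallel gripper is mounted at the origin on the work surface. World frame = base frame: x ahead of the robot, y to its left, z up, the work surface at z = 0. Lengths are in mm, angles in rad, forces in N, time in s.
With the tool pointing down it reaches from about 275 to 1000 mm from the base axis. Payload 8.4 kg.
Tool frame: the origin (TCP) lies midway between the tips of the shut fingers; the grasp point (between the pads) lies 19 mm behind it; y points along the fingers, z is the direction in which the jaws open and shut, and the axes are right-handed (so a half turn about y gives the same grasp; the last joint's range is limited). The gripper opens to 85 mm and grips with 20 to 120 N. Pads are 22 mm wide; open, the fingers measure 114 mm over their backs; the gripper's body (76 mm by 85 mm) begins 54 mm behind the grasp point. The pads swing forward as they close: fully open they stand 13 mm farther back than shut.
Start: joints at [-1.197, 0.353, 1.633, -0, 1.155, -0.002], TCP at [229.384, -581.387, 231.281] pointing down, gripper open.
Joint ranges: [-2.63, 2.63], [-0.92, 2.1], [0.06, 2.66], [-1.3, 4.44], [0, 2.69], [-3.02, 3.02]. Speed limits (rad/s): [2.22, 2.22, 2.79, 3.14, 3.14, 3.14].

### API

Orientations are given as [roll, pitch, yaw] about the fixed x, y, z axes, in that order (R = Rz(yaw) Ry(pitch) Rx(roll)).
In Python, from rig import r gives the robot as it stands. The module is installed in compiled form; this text tells all that it offers.
- The arm moves only by the tool apply_moves, never from a script. Its argument "plan" is text: rows parted by semicolons, each of 7 numbers parted by spaces: the shift along the tool's x, y, z in cm, then the turn, a rotation vector about the tool's x, y, z in degrees, then the closure, from 0 (fully open) to 1 (shut). A call has 1 to 20 rows; each row shifts and turns the pose as measured when the row begins, along the tool's axes as they then stand; what a row does not reach is not made up. A row lasts 1/10 s, in which the tool goes at most 50 mm and 8.59 degrees, less where a joint would pass 70% of its speed; a pose out of reach is approached as far as the arm can. A call is refused whole if a number of a shift passes 5 or a number of a turn 8.59, either way. A call with a gripper value outside its range is refused whole. The fingers move at their own pace and stop on an object; "squeeze" is the grip in N (left out, the last holds). Time passes only in rows, so rows that do not move let the fingers close. It gives the time, the measured TCP pose, the force and the opening at its end, in the units of the state.
- r.sense(): the state, without advancing time (a new reading comes with each control period).
- r.grab_frame(name): name is "side" or "top"; returns the picture (420x560x3 uint8, blue, green, red); there is no depth.
- r.get_calibration(name): a dict with "vertical_fov" (degrees; the focal length in pixels is half the picture's height over the tangent of half this angle, whatever the lens; pixels are square), "cx", "cy" (the principal point, pixels), "R" (3x3) and "t" (3): a world point X has camera coordinates R X + t. Camera axes: x right, y down, z forward; pixel columns grow to the right and rows downward; lengths in mm; the calibration is good to about 2 mm. A picture is of the moment at which its call begins. get_calibration takes no time and is no camera call.
- r.sign_off(): hands the job in, once; it reports no verdict.
The state is a dict: "clock": time; "qpos": joint angles; "qvel": joint speeds; "joint_efforts": joint torques, N m; "eef_pos": TCP position; "tcp_rot": TCP orientation; "contact_force": force on the tool from outside, world axes, zero at the start; "wrist_torque": the same for the moment, N m; "opening": opening from 0.0 (shut) to 1.0 (fully open).
Only numpy, scipy, OpenCV 4.12 (cv2) and the standard library are available. Lean on these libraries where they do the work, as an engineer would, in place of code of your own. Each camera call takes 0.05 s, during which the arm holds its last target. There are 200 camera calls.

## Working session

There is one attempt and no reset: what is moved stays moved. The work goes in short steps, Python scripts to look and compute and a tool call to move; the robot and the scene stay as the last step left them, time stands still between calls to the robot, and variables do not carry over. Pictures are saved under pics/ and viewed, about 8 in all and at most 12, crops included, and the job is handed in when it is done.

Besides the shell and the picture viewer there is one more tool, called after "Emit:" as a command line: name --argument value ..., lists and objects as JSON in quotes. apply_moves: Moves the arm, as the interface text tells. Its arguments: {"type":"object","properties":{"plan":{"type":"string"},"squeeze":{"type":"number"}},"required":["plan"]}

```bash
mkdir -p pics; python3 - <<'E'
from rig import r
import cv2,numpy as np
for n in("top","side"):
    im=r.grab_frame(n); cv2.imwrite(f"pics/{n}0.png",im)
    c=r.get_calibration(n); print(n,c["vertical_fov"],c["cx"],c["cy"],np.round(c["R"],3).tolist(),np.round(c["t"],1))
s=r.sense();print(s["clock"],s["eef_pos"],s["tcp_rot"],s["opening"],s["contact_force"])
E
```

```text
top 54.33707427431494 285.6014812907677 212.027095893555 [[0.027, -0.999, 0.02], [-0.988, -0.03, -0.151], [0.151, -0.015, -0.988]] [  72.2  543.9 1148. ]
side 54.52264601412623 270.7604519221474 215.60107941893602 [[0.987, -0.159, -0.0], [-0.086, -0.534, -0.841], [0.134, 0.83, -0.541]] [-521.   132.8  873.2]
0.1 [ 229.23135613 -581.00593356  230.65385129] [-1.57202404e+00 -2.68528552e-05 -2.76576921e+00] 0.9982983158892007 [-0.99724033  0.49465001  0.6946756 ]
```

View pics/top0.png

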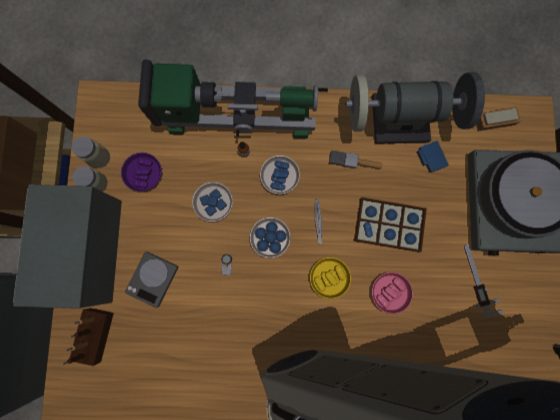

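View pics/side0.png

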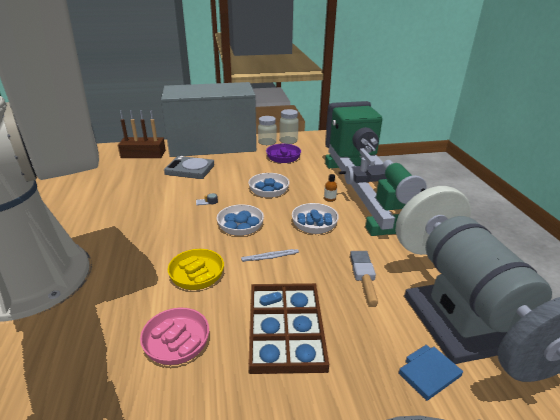

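The top view shows the tray at about (390,224). The stray candidate is the bar at (368,230), and the other five stones there are round. The white dishes are at (280,175) (bars?), (212,201) (squares?) and (269,238) (rounds). The yellow, pink and purple dishes are decoys. I'll enlarge this area to confirm and measure at the same time.

```bash
cat > h.py <<'E'
import cv2,numpy as np
from rig import r
def ray(n,uv):
    c=r.get_calibration(n);f=210/np.tan(np.radians(c["vertical_fov"]/2));R=np.array(c["R"]);t=np.array(c["t"])
    return -R.T@t, R.T@np.array([(uv[0]-c["cx"])/f,(uv[1]-c["cy"])/f,1])
def onz(n,uv,z):
    o,d=ray(n,uv); return o+d*(z-o[2])/d[2]
def tri(a,b):
    (o1,d1),(o2,d2)=ray("top",a),ray("side",b)
    k=np.linalg.lstsq(np.c_[d1,-d2],o2-o1,rcond=None)[0]
    p,q=o1+d1*k[0],o2+d2*k[1]; return (p+q)/2,np.linalg.norm(p-q)
E
python3 - <<'E'
from h import *
T=cv2.imread("pics/top0.png");S=cv2.imread("pics/side0.png")
a=cv2.resize(T[145:265,185:435],None,fx=3.2,fy=3.2,interpolation=cv2.INTER_CUBIC)
cv2.imwrite("pics/crop1.png",a)
b=cv2.resize(S[165:375,225:350],None,fx=2.8,fy=2.8,interpolation=cv2.INTER_CUBIC);cv2.imwrite("pics/crop2.png",b)
def blobs(im,box):
    x0,y0,x1,y1=box; h=cv2.cvtColor(im[y0:y1,x0:x1],cv2.COLOR_BGR2HSV)
    m=cv2.inRange(h,(95,90,30),(125,255,255))
    n,l,st,c=cv2.connectedComponentsWithStats(m)
    out=[]
    for i in range(1,n):
        if st[i,4]>30:
            w=cv2.minAreaRect(np.argwhere(l==i)[:,::-1].astype(np.float32))[1]
            out.append((c[i]+[x0,y0],st[i,4],max(w)/min(w)))
    return out
print("tray")
for n,im,box in(("top",T,(355,198,425,250)),("side",S,(250,285,325,368))):
    for c,A,e in blobs(im,box): print(n,c.round(1),A,round(e,2),onz(n,c,15).round(1)[:2])
print("dishes")
for n,im,cs in(("top",T,[(280,175),(212,201),(269,238)]),("side",S,[(315,218),(269,185),(240,220)])):
    for x,y in cs:
        w=25; h=cv2.cvtColor(im[y-w:y+w,x-w:x+w],cv2.COLOR_BGR2HSV)
        m=cv2.inRange(h,(0,0,95),(180,60,255)); m=cv2.morphologyEx(m,cv2.MORPH_OPEN,np.ones((2,2)))
        k=max(cv2.findContours(m,cv2.RETR_EXTERNAL,cv2.CHAIN_APPROX_NONE)[0],key=cv2.contourArea)
        e=cv2.fitEllipse(cv2.convexHull(k)); b=blobs(im,(x-w,y-w,x+w,y+w))
        bm=sum(c*A for c,A,_ in b)/max(1,sum(A for _,A,_ in b))
        print(n,np.round(e[0],1),np.round(e[1],1),"rim",onz(n,e[0],24).round(1)[:2],"stones",bm.round(1),onz(n,bm,24).round(1)[:2])
E
```

```text
tray
top [370.7 211.2] 82 1.11 [ 555.6 -166.2]
top [391.1 214.4] 84 1.0 [ 547.8 -227.1]
top [412.8 218.1] 84 1.08 [ 538.6 -292. ]
top [367.9 229.4] 75 2.43 [ 500.7 -157.7]
top [389.6 233.9] 81 1.0 [ 489.3 -221.8]
top [410.2 238.4] 83 1.11 [ 477.8 -282.9]
side [270.4 298.4] 197 2.27 [ 501.2 -159.9]
side [298.8 299.6] 188 1.23 [ 555.5 -172.1]
side [302.  323.5] 228 1.0 [ 548.  -232.9]
side [270.  325.2] 224 1.29 [ 489.7 -227.5]
side [269.2 353.1] 280 1.04 [ 478.6 -288.2]
side [305.2 352.8] 282 1.12 [ 539.  -297.1]
dishes
top [24.9 27.7] [34.6 34.9] rim [1100.9  916.7] stones [279.6 174.9] [655.8 108.5]
top [26.8 28.3] [34.2 36.2] rim [1099.2  910.6] stones [212.7 201.8] [567.9 303.3]
top [24.  40.8] [ 7.5 14.9] rim [1057.   914.2] stones [269.9 237.4] [468.  131.3]
side [25.7 25.6] [30.9 46.4] rim [-1170.2  3683.2] stones [314.8 218.1] [655.   93.1]
side [25.5 25.2] [24.9 40.7] rim [-1179.8  3708.5] stones [268.7 184.9] [567.7 284.6]
side [25.9 25.2] [31.2 46.9] rim [-1176.6  3710.6] stones [240.3 220.1] [469.1 113.9]
```

View pics/crop1.png

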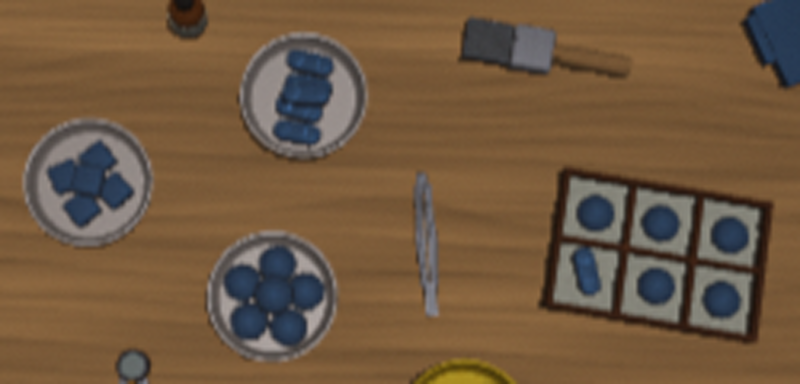

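View pics/crop2.png

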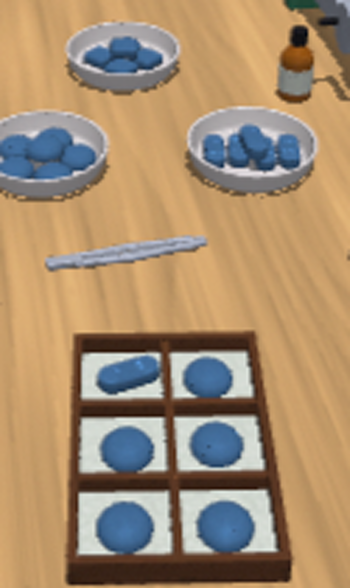

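The crops confirm both targets. The only bar in the tray is at top (368,229) / side (270,298), with elongation about 2.4 against about 1.1 for the five rounds. The white dish holding bars is at top (280,175) / side (315,218); the other white dishes hold squares at (212,201) and rounds at (269,238). Next I'll check the rim centre and the two-view heights, then work out the move.

```bash
cat >> h.py <<'E'
from scipy.spatial.transform import Rotation as Ro
def todo(P):
    s=r.sense(); R=Ro.from_euler("xyz",s["tcp_rot"]).as_matrix(); p=np.array(s["eef_pos"])
    print("t",s["clock"],"tcp",p.round(1),"tool y",R[:,1].round(3),"open",round(s["opening"],2),"F",np.round(s["contact_force"],1),"q",np.round(s["qpos"],2))
    for x in P: print("to",x,"world",(np.array(x)-p).round(1),"tool cm",(R.T@(np.array(x)-p)/10).round(2),"dist",np.linalg.norm(np.array(x)-p).round(1))
E
python3 - <<'E'
from h import *
print("stray",tri((367.9,229.4),(270.4,298.4))); print("dish stones",tri((279.6,174.9),(314.8,218.1)))
for n,(x,y) in(("top",(280,175)),("side",(315,218))):
    im=cv2.imread(f"pics/{n}0.png"); w=28; h=cv2.cvtColor(im[y-w:y+w,x-w:x+w],cv2.COLOR_BGR2HSV)
    m=cv2.morphologyEx(cv2.inRange(h,(0,0,60),(180,75,255)),cv2.MORPH_OPEN,np.ones((3,3)))
    k=max(cv2.findContours(m,cv2.RETR_EXTERNAL,cv2.CHAIN_APPROX_NONE)[0],key=cv2.contourArea)
    e=cv2.fitEllipse(cv2.convexHull(k)); c=np.array(e[0])+[x-w,y-w]
    print(n,c.round(1),np.round(e[1],1),onz(n,c,20).round(1), "bbox",cv2.boundingRect(k))
todo([(501,-158,231),(501,-158,48)])
E
```

```text
stray (array([ 501.3002714 , -158.01452206,   13.04821205]), np.float64(0.4430724110441632))
dish stones (array([658.84745225, 108.50638071,  13.61676569]), np.float64(1.255238662664998))
top [279.3 174.4] [39.3 39.6] [658.1 109.5  20. ] bbox (8, 8, 40, 40)
side [314.6 217.6] [30.9 47. ] [656.7 101.7  20. ] bbox (5, 13, 47, 31)
t 0.1 tcp [ 229.2 -581.   230.7] tool y [-0.     0.001 -1.   ] open 1.0 F [-1.   0.5  0.7] q [-1.2   0.35  1.63 -0.    1.16 -0.  ]
to (501, -158, 231) world [2.718e+02 4.230e+02 3.000e-01] tool cm [-40.81   0.   -29.37] dist 502.8
to (501, -158, 48) world [ 271.8  423.  -182.7] tool cm [-40.81  18.3  -29.35] dist 534.9
```

Stray at (501,-158) and dish at (658,108). The two views agree to about 1 mm, and the rim measures 39.5 px, which is about 119 mm. I'll travel at height while closing the fingers.

Emit:
apply_moves --plan "-1.5 0 -1 0 0 0 1; -3 0 -2.2 0 0 0 1; -3.4 0 -2.5 0 0 0 1; -3.4 0 -2.5 0 0 0 1; -3.4 0 -2.5 0 0 0 1; -3.4 0 -2.5 0 0 0 1; -3.4 0 -2.5 0 0 0 1; -3.4 0 -2.5 0 0 0 1; -3.4 0 -2.5 0 0 0 1; -3.4 0 -2.5 0 0 0 1; -3 0 -2.2 0 0 0 1; -2 0 -1.5 0 0 0 1; 0 0 0 0 0 0 1; 0 0 0 0 0 0 1"

```text
clock: 1.5
eef_pos: [478.7, -168.6, 228.2]
tcp_rot: [-1.579, 0.0, -2.766]
contact_force: [0.1, -0.2, -0.1]
opening: -0.002
```

```bash
python3 -c "
from h import *
todo([(501,-158,231),(501,-158,48)])"
```

```text
t 1.5 tcp [ 478.7 -168.6  228.2] tool y [-0.003  0.008 -1.   ] open -0.0 F [ 0.1 -0.2 -0.1] q [-0.35  0.18  1.88  0.01  1.09  0.85]
to (501, -158, 231) world [22.3 10.6  2.8] tool cm [-2.47 -0.28 -0.17] dist 24.9
to (501, -158, 48) world [  22.3   10.6 -180.2] tool cm [-2.46 18.02 -0.02] dist 181.8
```

Emit:
apply_moves --plan "-2.5 0 -0.1 0 0 0 1; 0 0 0 0 0 0 1; 0 2 0 0 0 0 1; 0 3 0 0 0 0 1; 0 3 0 0 0 0 1; 0 3 0 0 0 0 1; 0 2 0 0 0 0 1; 0 0 0 0 0 0 1"

```text
clock: 2.3
eef_pos: [495.4, -163.1, 94.8]
tcp_rot: [-1.578, -0.002, -2.772]
contact_force: [0.8, 1.4, 1.1]
opening: 0.0
```

```bash
python3 -c "
from h import *
todo([(501,-158,48)])"
```

```text
t 2.3 tcp [ 495.4 -163.1   94.8] tool y [-0.004  0.006 -1.   ] open 0.0 F [0.8 1.4 1.1] q [-0.32  0.38  1.96  0.01  0.81  0.87]
to (501, -158, 48) world [  5.6   5.1 -46.8] tool cm [-0.71  4.68 -0.24] dist 47.4
```

Emit:
apply_moves --plan "-0.7 0.5 -0.3 0 0 0 1; 0 1.5 0 0 0 0 1; 0 1.5 0 0 0 0 1; 0 1 0 0 0 0 1; 0 0 0 0 0 0 1; 0 0 0 0 0 0 1"

```text
clock: 2.9
eef_pos: [503.8, -159.5, 53.3]
tcp_rot: [-1.574, 0.004, -2.775]
contact_force: [-0.6, 0.5, 1.0]
opening: 0.004
```

```bash
python3 - <<'E'
from h import *
todo([(501,-158,46)])
a=r.grab_frame("top");b=r.grab_frame("side")
cv2.imwrite("pics/at1.png",np.hstack([cv2.resize(a[130:310,230:430],(400,360)),cv2.resize(b[160:370,170:370],(400,420))[:360]]))
E
```

```text
t 2.9 tcp [ 503.8 -159.5   53.3] tool y [ 0.002  0.004 -1.   ] open 0.0 F [-0.6  0.5  1. ] q [-0.31  0.45  1.97  0.01  0.72  0.89]
to (501, -158, 46) world [-2.8  1.5 -7.3] tool cm [ 0.21  0.73 -0.24] dist 7.9
```

View pics/at1.png

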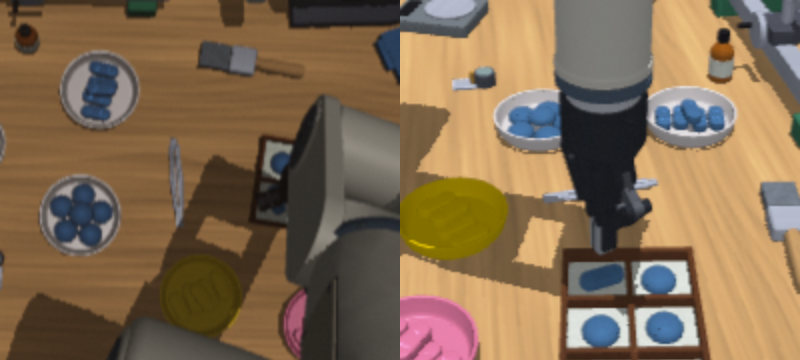

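The fingertips stand over the bar, shown in the side panel just above the stone at (603,277). I'll lower slightly and hold.

Emit:
apply_moves --plan "0.2 0.6 -0.2 0 0 0 1; 0 0 0 0 0 0 1; 0 0 0 0 0 0 1; 0 0 0 0 0 0 1; 0 0 0 0 0 0 1; 0 0 0 0 0 0 1; 0 0 0 0 0 0 1; 0 0 0 0 0 0 1; 0 0 0 0 0 0 1; 0 0 0 0 0 0 1; 0 0 0 0 0 0 1; 0 0 0 0 0 0 1"

```text
clock: 4.2
eef_pos: [501.9, -158.5, 48.4]
tcp_rot: [-1.572, 0.006, -2.775]
contact_force: [-0.2, 0.2, -0.2]
opening: -0.003
```

Emit:
apply_moves --plan "0 0 0 0 0 0 1; 0 0 0 0 0 0 1; 0 0 0 0 0 0 1; 0 0 0 0 0 0 1; 0 0 0 0 0 0 1; 0 0 0 0 0 0 1; 0 0 0 0 0 0 1; 0 0 0 0 0 0 1; 0 0 0 0 0 0 1; 0 0 0 0 0 0 1; 0 0 0 0 0 0 1; 0 0 0 0 0 0 1; 0 0 0 0 0 0 1; 0 0 0 0 0 0 1; 0 0 0 0 0 0 1; 0 0 0 0 0 0 1"

```text
clock: 5.8
eef_pos: [501.9, -158.5, 48.4]
tcp_rot: [-1.572, 0.006, -2.775]
contact_force: [-0.0, 0.2, 0.5]
opening: 0.001
```

Emit:
apply_moves --plan "0 -1.5 0 0 0 0 1; 0 -3 0 0 0 0 1; 0 -3 0 0 0 0 1; 0 -3 0 0 0 0 1; 0 -3 0 0 0 0 1; 0 -2 0 0 0 0 1; 0 0 0 0 0 0 1"

```text
clock: 6.5
eef_pos: [500.1, -158.7, 208.4]
tcp_rot: [-1.574, 0.003, -2.776]
contact_force: [-0.3, -0.3, 0.4]
opening: -0.005
```

```bash
python3 -c "
from h import *
todo([(658,108,180)])"
```

```text
t 6.5 tcp [ 500.1 -158.7  208.4] tool y [ 0.002  0.004 -1.   ] open -0.0 F [-0.3 -0.3  0.4] q [-0.31  0.22  1.87  0.01  1.05  0.89]
to (658, 108, 180) world [157.9 266.7 -28.4] tool cm [-24.28   2.98 -19.24] dist 311.3
```

The stray was held steady for about 2.5 s, and I lifted straight up. Next is the travel to the dish.

Emit:
apply_moves --plan "-1.5 0 -1.2 0 0 0 1; -3 0 -2.4 0 0 0 1; -3.4 0 -2.7 0 0 0 1; -3.4 0 -2.7 0 0 0 1; -3.4 0 -2.7 0 0 0 1; -3.4 0 -2.7 0 0 0 1; -3 0 -2.4 0 0 0 1; -2 0 -1.6 0 0 0 1; -1 0 -0.8 0 0 0 1; 0 0 0 0 0 0 1; 0 0 0 0 0 0 1"

```text
clock: 7.6
eef_pos: [657.6, 115.6, 198.7]
tcp_rot: [-1.575, -0.007, -2.778]
contact_force: [0.4, -0.2, -0.1]
opening: -0.004
```

```bash
python3 -c "
from h import *
todo([(658,108,180),(658,108,60)])"
```

```text
t 7.6 tcp [657.6 115.6 198.7] tool y [-0.008  0.002 -1.   ] open -0.0 F [ 0.4 -0.2 -0.1] q [0.17 0.45 1.56 0.   1.14 1.38]
to (658, 108, 180) world [  0.4  -7.6 -18.7] tool cm [0.22 1.87 0.74] dist 20.2
to (658, 108, 60) world [   0.4   -7.6 -138.7] tool cm [ 0.14 13.86  0.79] dist 138.9
```

Emit:
apply_moves --plan "0.2 0 0.8 0 0 0 1; 0 2 0 0 0 0 1; 0 3 0 0 0 0 1; 0 3 0 0 0 0 1; 0 2 0 0 0 0 1; 0 1 0 0 0 0 1; 0 0.5 0 0 0 0 1; 0 0 0 0 0 0 1; 0 0 0 0 0 0 1"

```text
clock: 8.5
eef_pos: [656.6, 93.2, 84.0]
tcp_rot: [-1.572, -0.004, -2.788]
contact_force: [0.5, -0.1, 0.6]
opening: 0.001
```

```bash
python3 -c "
from h import *
todo([(658,108,60)])"
```

```text
t 8.5 tcp [656.6  93.2  84. ] tool y [-0.004 -0.    -1.   ] open 0.0 F [ 0.5 -0.1  0.6] q [0.14 0.57 1.65 0.   0.93 1.36]
to (658, 108, 60) world [  1.4  14.8 -24. ] tool cm [-0.65  2.4  -1.33] dist 28.2
```

Emit:
apply_moves --plan "-0.6 0 -1.2 0 0 0 1; 0 0 0 0 0 0 1; 0 1 0 0 0 0 1; 0 1 0 0 0 0 1; 0 0.3 0 0 0 0 1; 0 0 0 0 0 0 1; 0 0 0 0 0 0 1; 0 0 0 0 0 0 1"

```text
clock: 9.3
eef_pos: [659.6, 108.7, 61.4]
tcp_rot: [-1.571, -0.0, -2.787]
contact_force: [0.1, -1.2, 0.6]
opening: -0.003
```

```bash
python3 - <<'E'
from h import *
todo([(658,108,60)])
a=r.grab_frame("top");b=r.grab_frame("side")
cv2.imwrite("pics/at2.png",np.hstack([cv2.resize(a[100:280,230:430],(400,360)),cv2.resize(b[170:350,220:420],(400,360))]))
E
```

```text
t 9.3 tcp [659.6 108.7  61.4] tool y [-0.001  0.    -1.   ] open -0.0 F [ 0.1 -1.2  0.6] q [0.16 0.6  1.65 0.   0.89 1.38]
to (658, 108, 60) world [-1.6 -0.7 -1.4] tool cm [0.17 0.14 0.01] dist 2.2
```

View pics/at2.png

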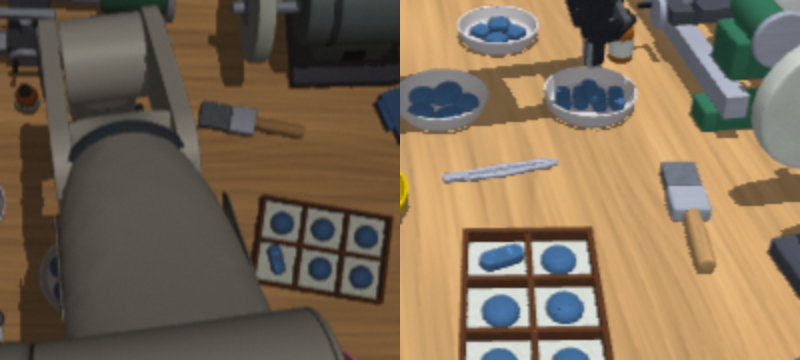

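The fingertips stand over the bar dish (side panel, tip near (592,65), dish at (590,95)), and the tray and stray look undisturbed. I'll hold here.

Emit:
apply_moves --plan "0 0 0 0 0 0 1; 0 0 0 0 0 0 1; 0 0 0 0 0 0 1; 0 0 0 0 0 0 1; 0 0 0 0 0 0 1; 0 0 0 0 0 0 1; 0 0 0 0 0 0 1; 0 0 0 0 0 0 1; 0 0 0 0 0 0 1; 0 0 0 0 0 0 1; 0 0 0 0 0 0 1; 0 0 0 0 0 0 1; 0 0 0 0 0 0 1; 0 0 0 0 0 0 1; 0 0 0 0 0 0 1; 0 0 0 0 0 0 1; 0 0 0 0 0 0 1; 0 0 0 0 0 0 1; 0 0 0 0 0 0 1; 0 0 0 0 0 0 1"

```text
clock: 11.4
eef_pos: [660.2, 108.6, 62.4]
tcp_rot: [-1.571, 0.001, -2.787]
contact_force: [-0.1, -0.2, -0.0]
opening: -0.0
```

Emit:
apply_moves --plan "0 0 0 0 0 0 1; 0 0 0 0 0 0 1; 0 0 0 0 0 0 1; 0 0 0 0 0 0 1; 0 0 0 0 0 0 1"

```text
clock: 11.9
eef_pos: [660.2, 108.6, 62.4]
tcp_rot: [-1.571, 0.001, -2.787]
contact_force: [-0.2, -0.8, -0.1]
opening: 0.005
```

```bash
python3 -c "
from h import *
todo([(658,108,29)]); print(np.abs(r.sense()['qvel']).max()); print(r.sign_off())"
```

```text
t 11.9 tcp [660.2 108.6  62.4] tool y [ 0.001  0.    -1.   ] open 0.0 F [-0.2 -0.8 -0.1] q [0.16 0.6  1.65 0.   0.89 1.38]
to (658, 108, 29) world [ -2.2  -0.6 -33.4] tool cm [ 0.23  3.34 -0.02] dist 33.4
0.0035366310732305594
the job is handed in; nothing more can be done
None
```

I pointed at the stray, then at the dish of long stones, and handed the job in at 11.9 s with the arm still pointing at the dish. No verdict was reported.

- **Stray:** It is the only bar in the tray, at about (501, -158) mm. I held the shut fingertips about 30 mm above its top for about 2.5 s, and the pose readings at 4.2 s and 5.8 s were identical.
- **Dish of long stones:** It is the white dish at about (658, 108) mm. The fingertips ended 33 mm from the top of its heap and had been steady there for about 2.6 s.
- **Touching nothing:** Contact force stayed at noise level, under 2 N at every reading. After the pointing at the stray, the pictures showed the tray stones and the other dishes undisturbed.
- **Path:** I moved between the two at about 200 mm height and came down over each target. At the dish the tool drifted about 15 mm sideways during the descent, still over that dish, and I corrected it before the final pointing.
- **Measurement disagreement:** The two cameras differed by about 8 mm in y for the dish rim, taken at an assumed height of 20 mm. I used the steeper top view; the two-view ray gaps were about 1 mm or less.

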